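Pack the floor-laying kit and leave the offcuts

ROBOT

A 6-joint arm with a two-finger parallel gripper is mounted at the origin on a cart in front of the work surface, level with it; the furniture and walls round the work are solid. World frame = base frame: x ahead of the robot, y to its left, z up, the work surface at z = 0. Lengths are in m, angles in rad, forces in N, time in s.
With the tool pointing down it reaches from about 0.325 to 0.925 m from the base axis. Payload 3.1 kg.
Tool frame: the origin (TCP) lies where the fingers leave the gripper's body, on its centre line; the fingertips stand 73 mm ahead of it and the grasp point (between the pads) lies 54 mm ahead of it (env.grip_point_offset is the distance from the TCP to the grasp point, in m); z points along the fingers, y is the direction in which the jaws open and shut (so a half turn about z gives the same grasp; the last joint's range is limited). The gripper opens to 85 mm and grips with 20 to 120 N. Pads are 22 mm wide; open, the fingers measure 114 mm over their backs; the gripper's body (76 mm by 85 mm) begins 54 mm behind the grasp point. The pads swing forward as they close: fully open they stand 13 mm farther back than shut.
Start: joints at [-1.422, 0.217, 1.613, -0, 1.311, -0.112], TCP at [0.161, -0.604, 0.304] pointing down, gripper open.
Joint ranges: [-2.75, 2.75], [-0.78, 2.1], [0.31, 2.55], [-1.13, 4.27], [0.13, 2.63], [-2.58, 2.58]. Speed limits (rad/s): [2.79, 2.79, 3.14, 3.14, 3.14, 3.14].

INTERFACE

Orientations are given as [roll, pitch, yaw] about the fixed x, y, z axes, in that order (R = Rz(yaw) Ry(pitch) Rx(roll)).
In Python, from bench import env, snapshot gives the robot as it stands. The module is installed in compiled form; this text tells all that it offers.
- The arm moves only by the tool carry_out, never from a script. Its argument "moves" is a list of rows, each a list of 2 entries, a list of its own where there are three numbers: the shift along the tool's x, y, z in cm, then the turn about the tool's z in rad. A call has 1 to 12 rows; each row shifts and turns the commanded pose from where the row before left it, along the tool's axes as they then stand; what a row does not reach is not made up. A row lasts 1/10 s, in which the tool goes at most 50 mm and 8.59 degrees, less where a joint would pass 70% of its speed; a pose out of reach is approached as far as the arm can. A call is refused whole if a number of a shift passes 5 or a number of a turn 0.15, either way. A call with a gripper value outside its range is refused whole. "gripper" is the opening, from 0 (shut) to 1 (fully open), set as the call begins (left out, the last holds). The fingers move at their own pace and stop on an object; the grip force is fixed at half the most. Time passes only in rows, so rows that do not move let the fingers close. It gives the time, the measured TCP pose, the force and the opening at its end, in the units of the state.
- env.read_state(): the state, without advancing time (a new reading comes with each control period).
- snapshot(name): name is "scene" or "top" or "wrist"; returns a dict with "color" (384x512x3 uint8, blue, green, red), "z_map" (384x512 float32, m along the optical axis (not along the pixel's ray), 0 where there is no reading), "fx", "fy", "cx", "cy" (pixels), "k1" (the pictures are not rectified: a ray, as slopes to the right and down, at radius r is drawn at 1 + k1 r^2 times it, then the intrinsics apply), "R" (3x3) and "t" (3): a world point X has camera coordinates R X + t; the wrist camera has in their place "tool_from_camera" (4x4, takes a point from camera to tool coordinates, whose origin is the TCP and whose axes are the flange's). Camera axes: x right, y down, z forward; pixel columns grow to the right and rows downward; lengths in m; the calibration is good to about 2 mm. A picture is of the moment at which its call begins: read the wrist's pose just before it.
- env.close_job(): hands the job in, once; it reports no verdict.
The state is a dict: "time": time; "joint_pos": joint angles; "qd": joint speeds; "joint_efforts": joint torques, N m; "eef_pos": TCP position; "ee_rot": TCP orientation; "force": force on the tool from outside, world axes, zero at the start; "torque": the same for the moment, N m; "gripper_width": finger opening in m.
Only numpy, scipy, OpenCV 4.12 (cv2) and the standard library are available. Lean on these libraries where they do the work, as an engineer would, in place of code of your own. Each camera call takes 0.05 s, during which the arm holds its last target.

TASK

Pack the floor-laying kit into the caddy on the bench, each thing lying flat (the jar upright) on the floor of the pocket cut for it: the brown cork sanding block in the green pocket, the small dark oblong tapping block in the blue, the box of screws in the red and the jar of nails in the yellow. The pale pine offcut and the square oak block do not belong to the kit: leave them where they are.

Things in the scene. Friction and masses are not known exactly. Their poses are not given: they have to be found in the camera images.
- sanding_block_centre (a point): The origin is its centre, half-way up; z up. Loose, lies flat on the bench. Cork sanding block wrapped in brown, speckled abrasive paper; 59 mm (x) x 99 mm (y) x 33 mm high. Belongs in the green pocket.
- tapping_block_centre (a point): The origin is its centre, half-way up; z up. Loose, lies flat on the bench. Tapping block: small, dark brown, oblong hardwood block; 45 mm (x) x 75 mm (y) x 24 mm high. Belongs in the blue pocket.
- screw_carton_centre (a point): The origin is its centre, half-way up; z up. Loose, lies flat on the bench. Box of screws: tan cardboard box with a white and red label on top; 55 mm (x) x 85 mm (y) x 38 mm high; stiff and closed. Belongs in the red pocket.
- jar_of_nails_centre (a point): The origin is its centre, half-way up; z up. Loose, stands upright on the bench. Jar of nails: grey-white round jar with a mustard-yellow lid; 63 mm in diameter, 76 mm high; closed. Belongs in the yellow pocket.
- pine_piece_centre (a point): The origin is its centre, half-way up; z up. Loose, lies flat on the bench. Look-alike, to be left alone: pale pine offcut with one mitred end, as long and wide as the sanding block but paler and lower; 60 mm (x) x 100 mm (y) x 22 mm high.
- oak_piece_centre (a point): The origin is its centre, half-way up; z up. Loose, lies flat on the bench. Look-alike, to be left alone: brown oak block, square and thicker than the tapping block; 62 x 62 x 40 mm high.
- sanding_pocket (a point): Origin: centre of the pocket's floor, 18.5 mm above the bench; z up, x and y along its short and long side. Oblong pocket with a green floor, 79 mm (x) x 119 mm (y), for the sanding block. Pocket 8 mm deep, its rim 26.5 mm above the bench, in a grey plastic insert 95 x 129 mm. Four such inserts fill the caddy, 96 mm apart along x, 130 mm along y, in any arrangement.
- tapping_pocket (a point): Origin: centre of the pocket's floor, 18.5 mm above the bench; z up, x and y along its short and long side. Oblong pocket with a blue floor, 65 mm (x) x 95 mm (y), for the tapping block. Depth, insert and rim height as for the green one. The caddy is a plywood tray, fixed with its inserts to the bench, 209 x 277 mm, walls 33 mm high, with low steel bow handles at both ends.
- screw_pocket (a point): Origin: centre of the pocket's floor, 18.5 mm above the bench; z up, x and y along its short and long side. Oblong pocket with a red floor, 75 mm (x) x 105 mm (y), for the box of screws. Depth, insert and rim height as for the green one. 
- jar_pocket (a point): The origin is the centre of the pocket's floor, 18.5 mm above the bench; z up, x and y along the caddy's short and long side. Round pocket with a yellow floor, 83 mm in diameter, for the jar of nails. Depth, insert and rim height as for the green one. 
Things that resemble listed ones, but are neither listed nor needed, are in the scene too. Leave any pink look-alike of the part that bears tapping_block_centre alone.

How it is judged:
By the outcome, as a careful person would: the job done as asked, in the order asked, and still so for the second after the job is handed in, with the robot touching nothing.
It also fails if it takes over 120 s, if anything falls off the work surface, if the arm or the gripper's body presses on something with over 40 N, if the wrist force passes 120 N, or if a joint passes its speed limit or range.

## Working session

There is one attempt and no reset: what is moved stays moved. The work goes in short steps, Python scripts to look and compute and a tool call to move; the robot and the scene stay as the last step left them, time stands still between calls to the robot, and variables do not carry over. Pictures are saved under pics/ and viewed, and the job is handed in when it is done.

Besides the shell and the picture viewer there is one more tool, called after ">>>" by a JSON object that holds its "method" and its "body", one argument or row to a line. carry_out: Moves the arm, as the interface text tells. Its arguments: {"type":"object","properties":{"moves":{"type":"array"},"gripper":{"type":"number"}},"required":["moves"]}

```bash
mkdir -p pics; ls; python3 - <<'E'
from bench import env, snapshot
import cv2, pickle
s=env.read_state(); print({k:s[k] for k in s})
for n in ["scene","top","wrist"]:
    d=snapshot(n); pickle.dump(d,open(f"{n}0.pkl","wb"))
    cv2.imwrite(f"pics/{n}0.png",d["color"])
    print(n,{k:d[k] for k in d if k not in("color","z_map")})
E
```

```text
pics
{'time': 0.0, 'joint_pos': array([-1.42218312e+00,  2.17756461e-01,  1.61491093e+00, -1.67398600e-06,
        1.31129190e+00, -1.12187771e-01]), 'qd': array([-0.0029037 , -0.00057227,  0.00055903,  0.00115772, -0.00088524,
       -0.0010712 ]), 'joint_efforts': array([-5.55964543e-04, -3.96845841e+01, -3.03852725e+01, -2.92141331e-04,
        9.89886787e-03, -1.28905816e-05]), 'eef_pos': array([ 0.1610934 , -0.60322851,  0.30257875]), 'ee_rot': array([-3.13924071e+00, -2.63344090e-04,  2.60801102e-01]), 'force': array([-0.02256969,  0.74173929,  0.56577663]), 'torque': array([ 0.00734026, -0.011496  , -0.04110862]), 'gripper_width': 0.0854670696898741}
scene {'fx': 359.69600297046037, 'fy': 359.69600297046037, 'cx': 252.40456158801962, 'cy': 191.96932246780747, 'k1': -0.11371625134780276, 'R': array([[-0.87712169, -0.47972829,  0.02276615],
       [-0.28970351,  0.49068777, -0.8217648 ],
       [ 0.38305275, -0.72738317, -0.56937186]]), 't': array([0.45195097, 0.28091535, 0.9271653 ])}
top {'fx': 408.0892809664082, 'fy': 408.0892809664082, 'cx': 254.06929993788242, 'cy': 189.0848589308784, 'k1': -0.027609925266717145, 'R': array([[ 5.06061122e-06, -9.99982325e-01,  5.94552404e-03],
       [-9.99339181e-01, -2.21167019e-04, -3.63476528e-02],
       [ 3.63483253e-02, -5.94141118e-03, -9.99321519e-01]]), 't': array([-0.13955395,  0.55186673,  1.22928658])}
wrist {'fx': 304.28993569136526, 'fy': 304.28993569136526, 'cx': 252.79886188587298, 'cy': 188.85654707436512, 'k1': -0.05208434415346166, 'tool_from_camera': array([[-6.59221572e-05, -9.51502467e-01, -3.07641106e-01,
         7.90747502e-02],
       [ 9.99999983e-01, -1.16246876e-04,  1.45257030e-04,
         1.38258851e-04],
       [-1.73974740e-04, -3.07641092e-01,  9.51502458e-01,
        -6.85337522e-02],
       [ 0.00000000e+00,  0.00000000e+00,  0.00000000e+00,
         1.00000000e+00]])}
```

View pics/top0.png

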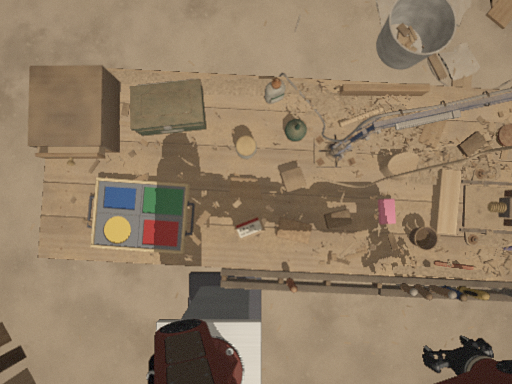

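View pics/scene0.png

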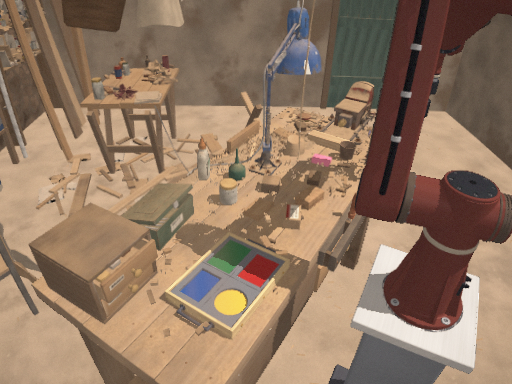

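View pics/wrist0.png

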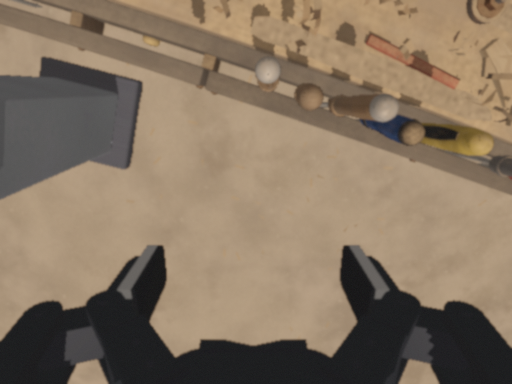

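```bash
python3 - <<'E'
import cv2,pickle
d=pickle.load(open("top0.pkl","rb"))["color"]
cv2.imwrite("pics/topc.png",cv2.resize(d[120:260,220:420],None,fx=4,fy=4,interpolation=cv2.INTER_CUBIC))
cv2.imwrite("pics/topd.png",cv2.resize(d[160:270,70:270],None,fx=4,fy=4,interpolation=cv2.INTER_CUBIC))
d=pickle.load(open("scene0.pkl","rb"))["color"]
cv2.imwrite("pics/scc.png",cv2.resize(d[110:260,190:390],None,fx=4,fy=4,interpolation=cv2.INTER_CUBIC))
E
```

```text
(no output)
```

View pics/topc.png

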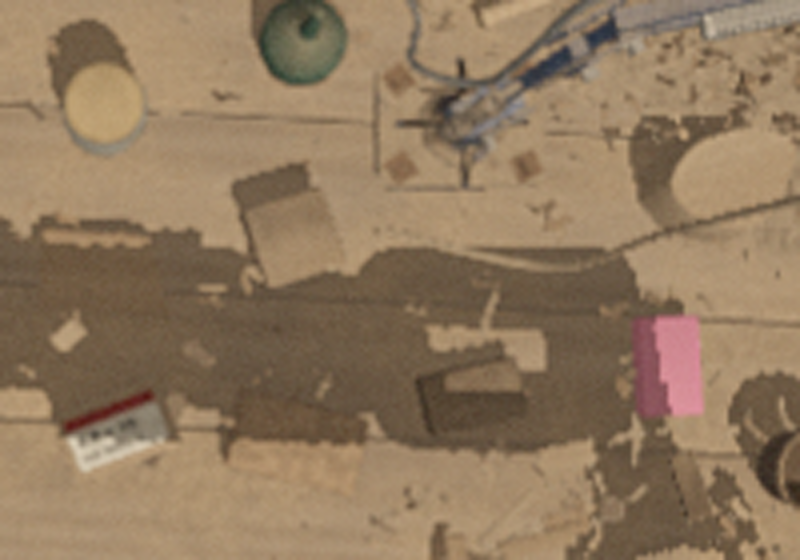

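View pics/scc.png

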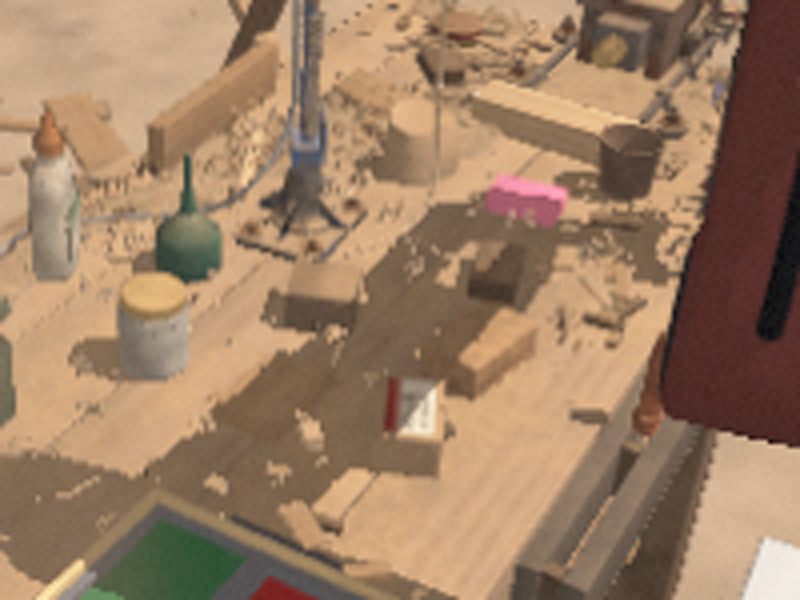

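View pics/topd.png

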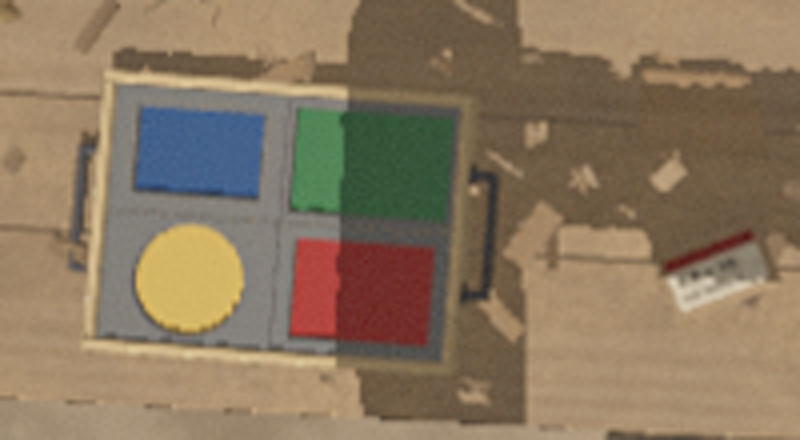

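```bash
cat > h.py <<'E'
import numpy as np,cv2,pickle
def undist(d,uv):
    K=np.array([[d["fx"],0,d["cx"]],[0,d["fy"],d["cy"]],[0,0,1]])
    return cv2.undistortPoints(np.asarray(uv,float).reshape(-1,1,2),K,np.array([d["k1"],0,0,0.]),).reshape(-1,2)
def pose(d,s=None):
    """world_from_cam R,o"""
    if "R" in d: return d["R"].T, -d["R"].T@d["t"]
    from scipy.spatial.transform import Rotation as Ro
    Rt=Ro.from_euler("xyz",s["ee_rot"]).as_matrix(); T=d["tool_from_camera"]
    return Rt@T[:3,:3], Rt@T[:3,3]+s["eef_pos"]
def plane(d,uv,z,s=None):
    R,o=pose(d,s); n=undist(d,uv); r=np.c_[n,np.ones(len(n))]@R.T
    return o+r*((z-o[2])/r[:,2])[:,None]
def cloud(d,s=None):
    h,w=d["z_map"].shape; u,v=np.meshgrid(np.arange(w),np.arange(h))
    n=undist(d,np.c_[u.ravel(),v.ravel()]); z=d["z_map"].ravel()
    R,o=pose(d,s); P=np.c_[n*z[:,None],z]@R.T+o; P[z==0]=np.nan
    return P.reshape(h,w,3)
E
python3 - <<'E'
from h import *
d=pickle.load(open("top0.pkl","rb")); P=cloud(d)
z=P[...,2]; print(np.nanmedian(z[235:255,200:260]), z[207:233,240:310:6].round(3)[::4])
im=np.clip(np.nan_to_num(z)*255/0.1,0,255).astype(np.uint8)
c=cv2.applyColorMap(im,cv2.COLORMAP_JET)
cv2.imwrite("pics/h.png",cv2.resize(c[120:270,200:420],None,fx=3.6,fy=3.6,interpolation=cv2.INTER_NEAREST))
for n,(u,v) in dict(jar=(246,145),oak=(293,178),screw=(249,228),brown=(294,227),dark=(340,217),pink=(388,211),strip=(244,180),strip2=(244,190)).items():
    print(n,P[v,u].round(4))
E
```

```text
0.0007380701367193376 [[ 0.    -0.002 -0.001 -0.003 -0.004  0.008  0.002  0.001  0.006 -0.001
  -0.002 -0.001]
 [ 0.001 -0.003  0.003 -0.     0.001  0.008 -0.001  0.003 -0.    -0.005
   0.     0.001]
 [ 0.003  0.     0.002  0.038 -0.002  0.    -0.     0.003  0.005 -0.001
   0.003  0.003]
 [ 0.002  0.037  0.036  0.037  0.005 -0.002 -0.001  0.035 -0.002  0.001
   0.013 -0.006]
 [ 0.041  0.035  0.038  0.038  0.005  0.001  0.     0.036  0.028  0.036
   0.034  0.002]
 [ 0.038  0.039  0.035  0.042  0.041 -0.018 -0.001  0.032  0.034  0.032
   0.035  0.033]
 [ 0.035  0.037  0.037  0.041  0.041  0.005  0.     0.035  0.033  0.035
   0.035  0.034]]
jar [ 0.6763 -0.1158  0.0805]
oak [ 0.5836 -0.2547  0.0426]
screw [ 0.4357 -0.1243  0.0396]
brown [ 0.4381 -0.2583  0.0321]
dark [ 0.4676 -0.3972  0.0262]
pink [ 0.4854 -0.5423  0.0263]
strip [ 0.5788 -0.1091  0.0225]
strip2 [ 0.5487 -0.1091  0.0213]
```

View pics/h.png

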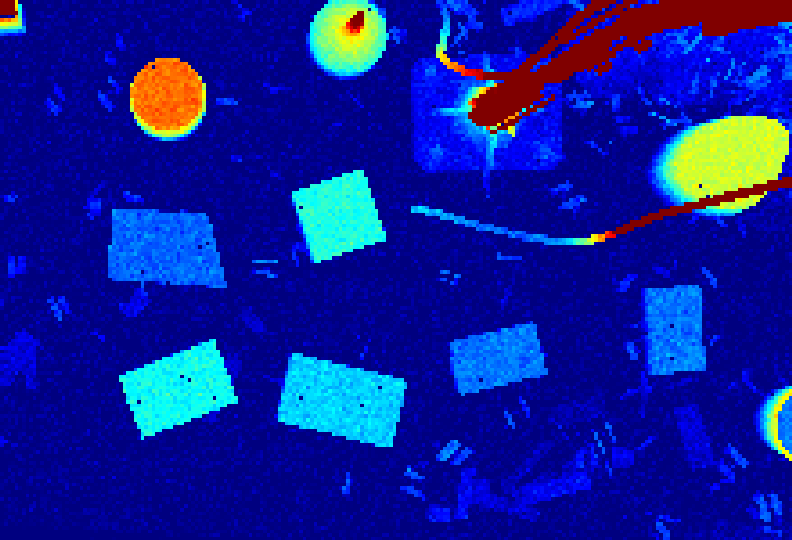

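```bash
python3 - <<'E'
from h import *
d=pickle.load(open("top0.pkl","rb")); P=cloud(d)
S=pickle.load(open("scene0.pkl","rb")); Q=cloud(S)
# obstacles map: max z per 5cm cell
A=np.concatenate([P.reshape(-1,3),Q.reshape(-1,3)]); A=A[np.isfinite(A[:,0])]
m=(A[:,2]>0.05)&(A[:,2]<1.2)&(abs(A[:,1])<1)&(A[:,0]>0.2)&(A[:,0]<1)
A=A[m]; ix=((A[:,0])//.05).astype(int); iy=((A[:,1]+1)//.05).astype(int)
G=np.zeros((20,40)); np.maximum.at(G,(ix,iy),A[:,2])
print("cols y from .55 to -.8"); 
for i in range(19,3,-1): print("%.2f"%(i*.05), " ".join("%3d"%(100*G[i,j]) for j in range(30,3,-1)))
objs=dict(jar=(246,145,.076,.06),oak=(293,178,.04,.03),screw=(249,228,.038,.025),sand=(294,227,.033,.02),tap=(340,217,.024,.013),pine=(244,188,.022,.012),pink=(388,211,.024,.013))
for n,(u,v,h,t) in objs.items():
    M=((P[...,2]>t)&(P[...,2]<h+.012)).astype(np.uint8)
    _,L,st,_=cv2.connectedComponentsWithStats(M,connectivity=4); k=L[v,u]
    # cleanly: top-surface pixels projected on plane at known height
    vv,uu=np.nonzero(L==k); W=plane(d,np.c_[uu,vv],h)
    (c,s,a)=cv2.minAreaRect((W[:,:2]*1000).astype(np.float32))
    cov=np.cov(W[:,:2].T); w,V=np.linalg.eigh(cov); ang=np.degrees(np.arctan2(V[1,1],V[0,1]))
    print(n,"mean",W.mean(0).round(4)[:2],"rect",np.round(c,1),np.round(s,1),round(a,1),"long axis pca deg",round(ang,1),"std*sqrt12",np.sqrt(12*w).round(4))
E
```

```text
cols y from .55 to -.8
0.95   0   0   0   0   0   0   0   0   0   0   0   0   0   0   0   0   0   0   0   0   0   0   0   0   0   0   0
0.90   0   0   0   0   0   0   0   0   0   0   0   0   0   0   0   0   0   0   0   0   0   0   0   0   0   0   0
0.85   0  16  16  16  16  16   8   8   8   9   9   0   0   0  14  14   0   0   6   6   6   6   6   6   6   0   0
0.80   0  16  16  16  16  16   9  10  10  10  10   0   0   0  17  16   0   0   6   6   6   6   6   6   6   0  30
0.75   0  16  16  16  16  16  11  11  11  11  11   0   0   0   0   0   5   0   0   0   0   0   0   0  44   0  49
0.70   0  16  16  16  16  16  11  12  12  11  11   0   6   7   0   6  12   7   0  41  40  44  45  46  47  48  49
0.65   0  16  16  16  16  16   0   0   0   0   0   0   8   8   0   0   0  22  41  42  43  44  44   6   0   0   0
0.60   0  15  15  15  15  14   0   0   0   0   0   0   5   7   0   0   0  23  39   5   0   6  61   6   0   0   0
0.55   0   0   0   0   0   0   0   0   0   0   0   0   0   0   0   0   0   0   0   0  31  47  61   5   0   0   0
0.50   0   0   0   0   0   0   0   0   0   0   0   0   0   0
[... 844 characters left out ...]
4]
oak mean [ 0.5798 -0.2565] rect [ 579.8 -256.3] [61.1 62.3] 18.4 long axis pca deg 118.9 std*sqrt12 [0.0621 0.0628]
screw mean [ 0.4374 -0.1243] rect [ 437.4 -124.2] [54.9 84.6] 21.7 long axis pca deg 111.9 std*sqrt12 [0.0554 0.0851]
sand mean [ 0.4274 -0.2589] rect [ 427.3 -258.9] [98.9 57.9] 76.6 long axis pca deg 76.1 std*sqrt12 [0.0581 0.0989]
tap mean [ 0.4615 -0.3899] rect [ 461.5 -389.4] [45.4 76.3] 13.2 long axis pca deg 103.9 std*sqrt12 [0.0453 0.0761]
pine mean [ 0.5529 -0.1121] rect [ 548.7 -115.1] [72.3 96.3] 0.0 long axis pca deg 79.3 std*sqrt12 [0.0607 0.0915]
pink mean [ 0.4856 -0.5395] rect [ 485.5 -539.5] [71.8 48.8] 3.8 long axis pca deg -178.5 std*sqrt12 [0.0486 0.0724]
```

```bash
python3 - <<'E'
from h import *
d=pickle.load(open("top0.pkl","rb")); P=cloud(d)
S=pickle.load(open("scene0.pkl","rb")); Q=cloud(S)
A=Q.reshape(-1,3); A=A[(A[:,2]>.2)&(A[:,2]<.8)&(A[:,0]<.7)&(A[:,0]>.45)&(A[:,1]<-.3)&(A[:,1]>-.75)]
for lo in np.arange(.2,.7,.06):
    B=A[(A[:,2]>lo)&(A[:,2]<lo+.06)]
    if len(B): print("%.2f"%lo,len(B),B.min(0).round(3)[:2],B.max(0).round(3)[:2])
for nm,d in (("top",d),("scene",S)):
    hsv=cv2.cvtColor(d["color"],cv2.COLOR_BGR2HSV); H,Sa,V=cv2.split(hsv)
    roi=np.zeros(H.shape,np.uint8)
    if nm=="top": roi[180:250,92:188]=1
    else: roi[230:330,165:290]=1
    for n,m in dict(green=(H>50)&(H<85)&(Sa>90),blue=(H>95)&(H<125)&(Sa>110),red=((H<6)|(H>172))&(Sa>150),yellow=(H>18)&(H<30)&(Sa>120)).items():
        M=cv2.morphologyEx((m&(roi>0)).astype(np.uint8),cv2.MORPH_OPEN,np.ones((3,3)))
        k,L,st,_=cv2.connectedComponentsWithStats(M); j=1+np.argmax(st[1:,4])
        v,u=np.nonzero(L==j); W=plane(d,np.c_[u,v],.0185)
        c,s,a=cv2.minAreaRect((W[:,:2]*1000).astype(np.float32))
        w,Vv=np.linalg.eigh(np.cov(W[:,:2].T))
        print(nm,n,len(u),"mean",W.mean(0).round(4)[:2],"rect",np.round(c,1),np.round(s,1),round(a,1),"pca",np.degrees(np.arctan2(Vv[1,1],Vv[0,1])).round(1),np.sqrt(12*w).round(3))
E
```

```text
0.20 125 [ 0.572 -0.497] [ 0.693 -0.347]
0.26 112 [ 0.577 -0.503] [ 0.69  -0.354]
0.32 165 [ 0.579 -0.52 ] [ 0.692 -0.361]
0.38 275 [ 0.583 -0.56 ] [ 0.699 -0.36 ]
0.44 31 [ 0.586 -0.584] [ 0.7   -0.529]
0.50 28 [ 0.601 -0.587] [ 0.61  -0.576]
0.56 25 [ 0.597 -0.586] [ 0.605 -0.575]
top green 354 mean [0.5226 0.1686] rect [517.9 159. ] [68.2 73.3] 85.3 pca 150.0 [0.051 0.078]
top blue 587 mean [0.5255 0.2671] rect [525.7 267.1] [90.2 59.5] 86.0 pca 85.7 [0.06 0.09]
top red 767 mean [0.4208 0.1436] rect [420.9 143.5] [99.6 70.4] 85.9 pca 87.1 [0.07 0.1 ]
top yellow 553 mean [0.4296 0.2738] rect [429.7 273.4] [75.1 78.7] 0.1 pca 73.0 [0.069 0.07 ]
scene green 148 mean [0.4983 0.1009] rect [496.   98.8] [37.  62.6] 37.5 pca 123.2 [0.034 0.055]
scene blue 296 mean [0.5245 0.2608] rect [523.2 260.3] [35.6 90.4] 38.6 pca 120.3 [0.032 0.082]
scene red 677 mean [0.4213 0.1409] rect [421.5 138.8] [97.4 70.1] 86.2 pca 85.9 [0.07  0.097]
scene yellow 644 mean [0.4305 0.2701] rect [431.6 269.9] [79.7 74.2] 30.0 pca 47.4 [0.067 0.07 ]
```

Candidates in the top view:
- Brown sanding block: (294,227), 99x58 mm, 33 mm high. Chosen over the pine at (244,188), which is mitred and 22 mm high.
- Dark tapping block: (338,217), 76x45 mm, 24 mm high. Chosen over the square oak at (293,177) and the pink look-alike at (388,211).
- Box of screws: (249,228).
- Jar: (246,145).
- Pockets: green and blue form the upper row, red and yellow the lower.

The close crops agree with these choices.

```bash
cat > go.py <<'E'
import sys; from bench import env; import numpy as np
# go.py x y tipz yawdeg : shifts in tool axes (cm) after/without turning
T=dict(sand=(.4273,-.2589,76.4),tap=(.4615,-.3897,103.7),screw=(.4374,-.1243,111.8),jar=(.6747,-.1157,86),green=(.5167,.1369,86.05),blue=(.5255,.2671,86.05),red=(.4208,.1436,86.05),yellow=(.4296,.2738,86.05))
s=env.read_state(); p=s["eef_pos"]; y=s["ee_rot"][2]
x,yy,ya=T[sys.argv[1]]; tcp=float(sys.argv[2]); ya=np.radians(ya)
dy=(ya-y+np.pi/2)%np.pi-np.pi/2; t=-dy
f=y+dy; D=np.array([x,yy])-p[:2]
sh=lambda f:(np.array([D@[np.cos(f),np.sin(f)],D@[np.sin(f),-np.cos(f)],p[2]-tcp])*100).round(2)
print("t",round(s["time"],2),"pos",p.round(4),"rpy",s["ee_rot"].round(4),"F",s["force"].round(1),"w",round(s["gripper_width"],4))
print("turn",round(t,3),"then shift",sh(f)," | shift at present yaw",sh(y))
E
python3 go.py sand 0.2; python3 - <<'E'
import cv2,pickle
d=pickle.load(open("top0.pkl","rb"))["color"]
cv2.imwrite("pics/sandcrop.png",cv2.resize(d[205:250,265:365],None,fx=8,fy=8,interpolation=cv2.INTER_CUBIC))
E
```

```text
t 0.15 pos [ 0.1611 -0.6034  0.3028] rpy [-3.1397e+00 -2.0000e-04  2.6080e-01] F [-0.2 -0.4  0.2] w 0.0853
turn -1.073 then shift [39.74 17.77 10.28]  | shift at present yaw [ 34.6  -26.42  10.28]
```

View pics/sandcrop.png

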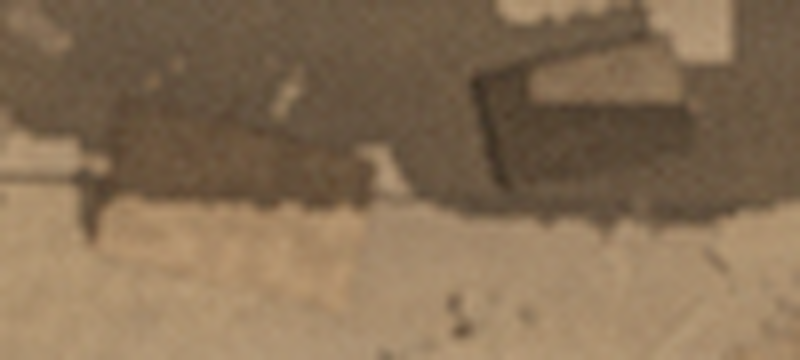

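>>> {"method": "carry_out", "body": {
  "moves": [
    [[0, 0, 0], -0.134],
    [[0, 0, 0], -0.134],
    [[0, 0, 0], -0.134],
    [[0, 0, 0], -0.134],
    [[0, 0, 0], -0.134],
    [[0, 0, 0], -0.134],
    [[0, 0, 0], -0.134],
    [[0, 0, 0], -0.134]
  ],
  "gripper": 1
}}

```text
time: 0.95
eef_pos: [0.1612, -0.6036, 0.3033]
ee_rot: [-3.141, -0.001, 1.338]
force: [-0.0, 0.3, -0.3]
gripper_width: 0.0856
```

The crop shows the speckled brown block, half in shadow, around (294,230) in the full image, and the dark tapping block at (339,219). Moving over the sanding block.

>>> {"method": "carry_out", "body": {
  "moves": [
    [[3.3, 1.47, 0], 0],
    [[3.3, 1.47, 0], 0],
    [[3.3, 1.47, 0], 0],
    [[3.3, 1.47, 0], 0],
    [[3.3, 1.47, 0], 0],
    [[3.3, 1.47, 0], 0],
    [[3.3, 1.47, 0], 0],
    [[3.3, 1.47, 0], 0],
    [[3.3, 1.47, 0], 0],
    [[3.3, 1.47, 0], 0],
    [[3.3, 1.47, 0], 0],
    [[3.3, 1.47, 0], 0]
  ]
}}

```text
time: 2.15
eef_pos: [0.4265, -0.2592, 0.3037]
ee_rot: [-3.141, -0.0, 1.333]
force: [-0.1, -0.1, -0.0]
gripper_width: 0.0858
```

```bash
python3 go.py sand 0.14; python3 - <<'E'
from bench import env,snapshot
import cv2,pickle
s=env.read_state(); d=snapshot("wrist"); pickle.dump((s,d),open("w1.pkl","wb")); cv2.imwrite("pics/w1.png",d["color"])
E
```

```text
t 2.15 pos [ 0.4265 -0.2592  0.3037] rpy [-3.1414e+00 -1.0000e-04  1.3327e+00] F [-0.1 -0.1 -0. ] w 0.0858
turn -0.001 then shift [ 0.05  0.07 16.37]  | shift at present yaw [ 0.05  0.07 16.37]
```

View pics/w1.png

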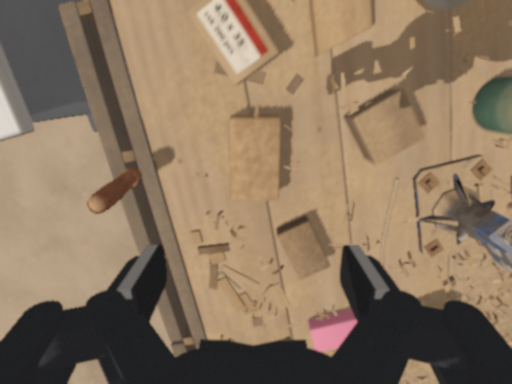

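```bash
cat > fit.py <<'E'
from h import *
def fit(d,s,u,v,h,t):
    P=cloud(d,s); M=((P[...,2]>t)&(P[...,2]<h+.012)).astype(np.uint8)
    _,L,_,_=cv2.connectedComponentsWithStats(M,connectivity=4); vv,uu=np.nonzero(L==L[v,u])
    W=P[vv,uu]; W=W[W[:,2]>h-.006]   # top surface
    c,sz,a=cv2.minAreaRect((W[:,:2]*1000).astype(np.float32)); w,V=np.linalg.eigh(np.cov(W[:,:2].T))
    return W.mean(0).round(4),np.round(c,1),np.round(sz,1),round(np.degrees(np.arctan2(V[1,1],V[0,1])),1)
E
python3 - <<'E'
from fit import *
s,d=pickle.load(open("w1.pkl","rb"))
print(fit(d,s,255,157,.033,.02)); print(fit(d,s,303,247,.024,.013)); print(fit(d,s,228,35,.038,.025))
E
```

```text
(array([ 0.4281, -0.2561,  0.0313]), array([ 427.5, -258.4]), array([96.6, 58. ]), np.float64(76.5))
(array([ 0.4618, -0.3901,  0.0224]), array([ 461.9, -392.2]), array([45.3, 76.2]), np.float64(103.3))
(array([ 0.4378, -0.1263,  0.0367]), array([ 437.9, -123.4]), array([55.5, 86.1]), np.float64(122.0))
```

>>> {"method": "carry_out", "body": {
  "moves": [
    [[0.04, 0.07, 3], 0],
    [[0, 0, 3], 0],
    [[0, 0, 3], 0],
    [[0, 0, 3], 0],
    [[0, 0, 3], 0],
    [[0, 0, 2.5], 0],
    [[0, 0, 1.5], 0],
    [[0, 0, 1.2], 0],
    [[0, 0, 0.8], 0],
    [[0, 0, 0.5], 0],
    [[0, 0, 0.37], 0],
    [[0, 0, 0], 0]
  ]
}}

```text
time: 3.4
eef_pos: [0.4269, -0.2605, 0.0853]
ee_rot: [3.141, 0.0, 1.333]
force: [-0.2, 0.7, -1.0]
gripper_width: 0.0856
```

>>> {"method": "carry_out", "body": {
  "moves": [
    [[0, 0, 0], 0],
    [[0, 0, 0], 0],
    [[0, 0, 0], 0],
    [[0, 0, 0], 0],
    [[0, 0, 0], 0],
    [[0, 0, 0], 0],
    [[0, 0, 0], 0],
    [[0, 0, 0], 0]
  ],
  "gripper": 0
}}

```text
time: 4.2
eef_pos: [0.4276, -0.261, 0.0862]
ee_rot: [3.14, 0.001, 1.333]
force: [0.1, 0.9, 5.7]
gripper_width: 0.0578
```

```bash
python3 go.py sand 0.085; python3 - <<'E'
from bench import env,snapshot
import cv2
d=snapshot("wrist"); cv2.imwrite("pics/w2.png",d["color"])
E
```

```text
t 4.2 pos [ 0.4276 -0.261   0.0862] rpy [3.1397e+00 9.0000e-04 1.3328e+00] F [0.1 0.9 5.7] w 0.0578
turn -0.001 then shift [ 0.2  -0.08  0.12]  | shift at present yaw [ 0.2  -0.08  0.12]
```

View pics/w2.png

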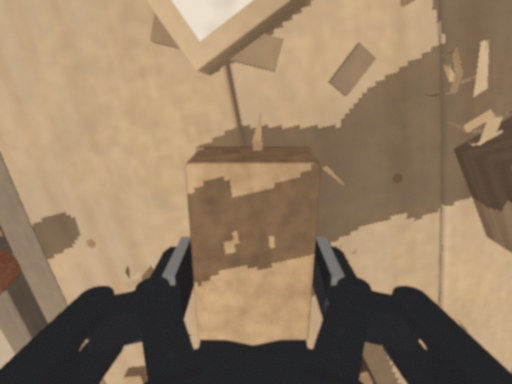

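The block is centred between the pads, with its top spanning about (190–318, 160–345). The width of 57.8 mm says it is gripped. Lift, turn and carry to green.

>>> {"method": "carry_out", "body": {
  "moves": [
    [[0, 0, -2], 0],
    [[0, 0, -3], 0],
    [[0, 0, -4], 0],
    [[0, 0, -3], 0],
    [[0, 0, 0], -0.086],
    [[0, 0, 0], -0.086],
    [[0, 0, 0], 0]
  ]
}}

```text
time: 4.95
eef_pos: [0.4263, -0.26, 0.2049]
ee_rot: [-3.141, -0.0, 1.505]
force: [0.5, -0.6, -0.7]
gripper_width: 0.0573
```

```bash
python3 go.py green 0.2
```

```text
t 4.95 pos [ 0.4263 -0.26    0.2049] rpy [-3.1409e+00 -5.0000e-04  1.5047e+00] F [ 0.5 -0.6 -0.7] w 0.0573
turn 0.003 then shift [40.22  6.28  0.49]  | shift at present yaw [40.2   6.4   0.49]
```

>>> {"method": "carry_out", "body": {
  "moves": [
    [[3.34, 0.53, 0], 0],
    [[3.34, 0.53, 0], 0],
    [[3.34, 0.53, 0], 0],
    [[3.34, 0.53, 0], 0],
    [[3.34, 0.53, 0], 0],
    [[3.34, 0.53, 0], 0],
    [[3.34, 0.53, 0], 0],
    [[3.34, 0.53, 0], 0],
    [[3.34, 0.53, 0], 0],
    [[3.34, 0.53, 0], 0],
    [[3.34, 0.53, 0], 0],
    [[3.34, 0.53, 0], 0]
  ]
}}

```text
time: 6.15
eef_pos: [0.5161, 0.1367, 0.2042]
ee_rot: [-3.14, 0.0, 1.503]
force: [0.9, -0.3, -0.4]
gripper_width: 0.0576
```

```bash
python3 go.py green 0.11; python3 - <<'E'
from bench import env,snapshot
import cv2,pickle
s=env.read_state();d=snapshot("wrist"); pickle.dump((s,d),open("w3.pkl","wb")); cv2.imwrite("pics/w3.png",d["color"])
E
```

```text
t 6.15 pos [0.5161 0.1367 0.2042] rpy [-3.1398e+00  5.0000e-04  1.5029e+00] F [ 0.9 -0.3 -0.4] w 0.0576
turn 0.001 then shift [0.03 0.06 9.42]  | shift at present yaw [0.03 0.06 9.42]
```

View pics/w3.png

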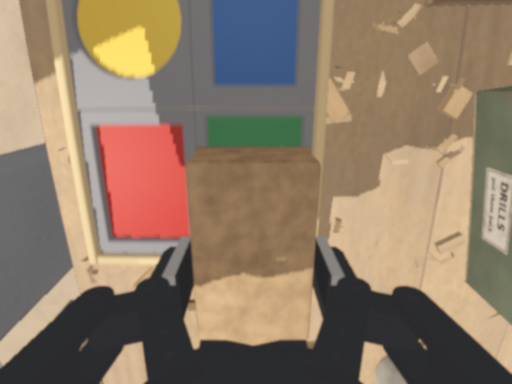

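```bash
python3 - <<'E'
from h import *
s,d=pickle.load(open("w3.pkl","rb"))
hsv=cv2.cvtColor(d["color"],cv2.COLOR_BGR2HSV); H,S,V=cv2.split(hsv)
M=(((H<6)|(H>172))&(S>130)).astype(np.uint8)
k,L,st,_=cv2.connectedComponentsWithStats(M); j=1+np.argmax(st[1:,4]); v,u=np.nonzero(L==j); print(st[j])
W=plane(d,np.c_[u,v],.0185,s); print(cv2.minAreaRect((W[:,:2]*1000).astype(np.float32)),W.mean(0))
M=((H>95)&(H<125)&(S>120)).astype(np.uint8)
k,L,st,_=cv2.connectedComponentsWithStats(M); j=1+np.argmax(st[1:,4]); v,u=np.nonzero(L==j); print(st[j])
W=plane(d,np.c_[u,v],.0185,s); print(cv2.minAreaRect((W[:,:2]*1000).astype(np.float32)))
E
```

```text
[  97  125   92  113 8955]
((421.3258056640625, 143.66909790039062), (103.09830474853516, 72.68596649169922), 85.88676452636719) [0.42158577 0.14628391 0.0185    ]
[ 214    0   83   83 6676]
((525.0857543945312, 251.26002502441406), (58.7603874206543, 61.91815185546875), 86.0970230102539)
```

Pocket positions agree within 1 mm (red at (145,181)), and the block is lined up with green. Lowering.

>>> {"method": "carry_out", "body": {
  "moves": [
    [[0.1, 0.06, 2.5], 0],
    [[0, 0, 2.5], 0],
    [[0, 0, 2], 0],
    [[0, 0, 1.2], 0],
    [[0, 0, 0.8], 0],
    [[0, 0, 0.5], 0],
    [[0, 0, 0.2], 0],
    [[0, 0, 0.1], 0],
    [[0, 0, 0.1], 0],
    [[0, 0, 0], 0]
  ]
}}

```text
time: 7.2
eef_pos: [0.5177, 0.1363, 0.1067]
ee_rot: [3.141, -0.0, 1.505]
force: [-0.1, -0.7, -0.5]
gripper_width: 0.0575
```

>>> {"method": "carry_out", "body": {
  "moves": [
    [[0, 0, 0.1], 0],
    [[0, 0, 0.1], 0],
    [[0, 0, 0.1], 0],
    [[0, 0, 0], 0]
  ]
}}

```text
time: 7.6
eef_pos: [0.5177, 0.1364, 0.1048]
ee_rot: [-3.141, 0.0, 1.505]
force: [-4.1, 0.6, 9.8]
gripper_width: 0.0578
```

>>> {"method": "carry_out", "body": {
  "moves": [
    [[0, 0, 0], 0],
    [[0, 0, 0], 0],
    [[0, 0, 0], 0],
    [[0, 0, -1], 0],
    [[0, 0, -2], 0],
    [[0, 0, -4], 0],
    [[0, 0, -5], 0],
    [[0, 0, -2], 0],
    [[0, 0, 0], 0]
  ],
  "gripper": 0.8
}}

```text
time: 8.5
eef_pos: [0.5202, 0.1367, 0.2489]
ee_rot: [3.131, -0.002, 1.505]
force: [0.5, -0.9, 0.3]
gripper_width: 0.0684
```

```bash
python3 go.py tap 0.24; python3 - <<'E'
from bench import env,snapshot
import cv2,pickle
s=env.read_state();d=snapshot("wrist"); pickle.dump((s,d),open("w4.pkl","wb")); cv2.imwrite("pics/w4.png",d["color"])
E
```

```text
t 8.5 pos [0.5202 0.1367 0.2489] rpy [ 3.1312e+00 -2.1000e-03  1.5049e+00] F [ 0.5 -0.9  0.3] w 0.0684
turn -0.305 then shift [-49.75 -18.17   0.89]  | shift at present yaw [-52.91  -2.39   0.89]
```

View pics/w4.png

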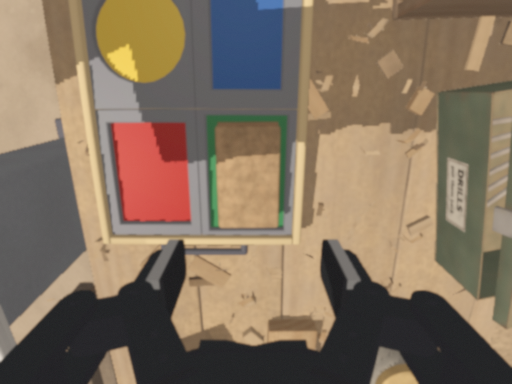

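The sanding block sits in green at about (248,175), with green margin on the visible sides. Next is the tapping block.

>>> {"method": "carry_out", "body": {
  "moves": [
    [[0, 0, 0], -0.1],
    [[0, 0, 0], -0.1],
    [[0, 0, 0], -0.105],
    [[0, 0, 0], 0]
  ],
  "gripper": 1
}}

```text
time: 8.95
eef_pos: [0.5158, 0.1361, 0.2407]
ee_rot: [-3.137, -0.001, 1.81]
force: [-0.4, 0.5, 0.4]
gripper_width: 0.0856
```

>>> {"method": "carry_out", "body": {
  "moves": [
    [[-4.14, -1.51, 0], 0],
    [[-4.14, -1.51, 0], 0],
    [[-4.14, -1.51, 0], 0],
    [[-4.14, -1.51, 0], 0],
    [[-4.14, -1.51, 0], 0],
    [[-4.14, -1.51, 0], 0],
    [[-4.14, -1.51, 0], 0],
    [[-4.14, -1.51, 0], 0],
    [[-4.14, -1.51, 0], 0],
    [[-4.14, -1.51, 0], 0],
    [[-4.14, -1.51, 0], 0],
    [[-4.14, -1.51, 0], 0]
  ]
}}

```text
time: 10.15
eef_pos: [0.4577, -0.3904, 0.2414]
ee_rot: [-3.14, -0.003, 1.807]
force: [0.4, 0.1, -1.0]
gripper_width: 0.0852
```

```bash
python3 go.py tap 0.082; python3 - <<'E'
from bench import env,snapshot
import cv2,pickle
s=env.read_state();d=snapshot("wrist"); pickle.dump((s,d),open("w5.pkl","wb")); cv2.imwrite("pics/w5.png",d["color"])
E
```

```text
t 10.15 pos [ 0.4577 -0.3904  0.2414] rpy [-3.1403e+00 -2.7000e-03  1.8068e+00] F [ 0.4  0.1 -1. ] w 0.0852
turn -0.003 then shift [-0.02  0.38 15.94]  | shift at present yaw [-0.02  0.38 15.94]
```

View pics/w5.png

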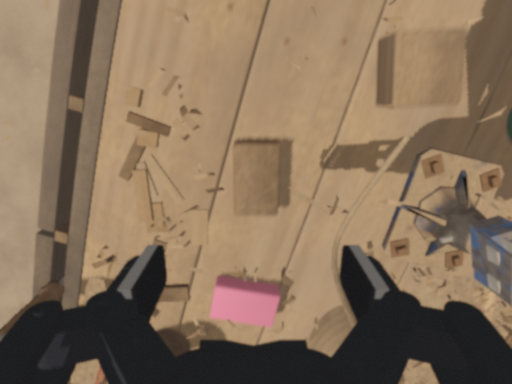

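```bash
python3 - <<'E'
from fit import *
s,d=pickle.load(open("w5.pkl","rb"))
print(fit(d,s,257,177,.024,.013))
E
```

```text
(array([ 0.4613, -0.3905,  0.0223]), array([ 461.7, -392.2]), array([45.1, 75.1]), np.float64(102.8))
```

>>> {"method": "carry_out", "body": {
  "moves": [
    [[0, 0.38, 2], 0],
    [[0, 0, 3], 0],
    [[0, 0, 3], 0],
    [[0, 0, 2.5], 0],
    [[0, 0, 2], 0],
    [[0, 0, 1.4], 0],
    [[0, 0, 0.9], 0],
    [[0, 0, 0.6], 0],
    [[0, 0, 0.4], 0],
    [[0, 0, 0], 0]
  ]
}}

```text
time: 11.2
eef_pos: [0.4627, -0.3885, 0.0854]
ee_rot: [3.141, 0.0, 1.81]
force: [0.5, 0.0, 0.6]
gripper_width: 0.0853
```

>>> {"method": "carry_out", "body": {
  "moves": [
    [[-0.2, 0, 0.15], 0],
    [[0, 0, 0], 0],
    [[0, 0, 0], 0],
    [[0, 0, 0], 0],
    [[0, 0, 0], 0],
    [[0, 0, 0], 0],
    [[0, 0, 0], 0],
    [[0, 0, 0], 0],
    [[0, 0, 0], 0]
  ],
  "gripper": 0
}}

```text
time: 12.1
eef_pos: [0.4636, -0.391, 0.0847]
ee_rot: [3.141, 0.002, 1.81]
force: [0.9, -1.0, 5.2]
gripper_width: 0.0432
```

```bash
python3 go.py tap 0.083; python3 - <<'E'
from bench import env,snapshot
import cv2
d=snapshot("wrist"); cv2.imwrite("pics/w6.png",d["color"])
E
```

```text
t 12.1 pos [ 0.4636 -0.391   0.0847] rpy [3.1406e+00 1.8000e-03 1.8098e+00] F [ 0.9 -1.   5.2] w 0.0432
turn -0.0 then shift [ 0.18 -0.18  0.17]  | shift at present yaw [ 0.18 -0.18  0.17]
```

View pics/w6.png

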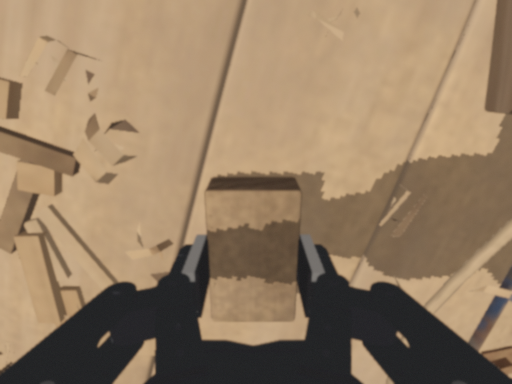

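Gripped, with the tapping block's top at (208–300, 190–320) and a width of 43 mm. Lift and turn.

>>> {"method": "carry_out", "body": {
  "moves": [
    [[0, 0, -2], 0],
    [[0, 0, -3], 0],
    [[0, 0, -4], 0],
    [[0, 0, -4], 0],
    [[0, 0, 0], 0.1],
    [[0, 0, 0], 0.1],
    [[0, 0, 0], 0.108],
    [[0, 0, 0], 0]
  ]
}}

```text
time: 12.95
eef_pos: [0.4624, -0.3896, 0.2126]
ee_rot: [-3.14, -0.002, 1.502]
force: [-0.2, 0.3, -1.0]
gripper_width: 0.0435
```

```bash
python3 go.py blue 0.21
```

```text
t 12.95 pos [ 0.4624 -0.3896  0.2126] rpy [-3.1399e+00 -1.6000e-03  1.5020e+00] F [-0.2  0.3 -1. ] w 0.0435
turn 0.0 then shift [65.95  1.77  0.26]  | shift at present yaw [65.95  1.78  0.26]
```

>>> {"method": "carry_out", "body": {
  "moves": [
    [[4.6, 0.13, 0], 0],
    [[4.6, 0.13, 0], 0],
    [[4.6, 0.13, 0], 0],
    [[4.6, 0.13, 0], 0],
    [[4.6, 0.13, 0], 0],
    [[4.6, 0.13, 0], 0],
    [[4.6, 0.13, 0], 0],
    [[4.6, 0.13, 0], 0],
    [[4.6, 0.13, 0], 0],
    [[4.6, 0.13, 0], 0],
    [[4.6, 0.13, 0], 0],
    [[4.6, 0.13, 0], 0]
  ]
}}

```text
time: 14.15
eef_pos: [0.516, 0.1611, 0.2131]
ee_rot: [-3.141, 0.0, 1.505]
force: [1.2, -0.1, 0.0]
gripper_width: 0.0432
```

>>> {"method": "carry_out", "body": {
  "moves": [
    [[4.5, 0.13, 0], 0],
    [[4, 0.08, 0], 0],
    [[2.25, 0, 0], 0],
    [[0, 0, 0], 0],
    [[0, 0, 0], 0]
  ]
}}

```text
time: 14.65
eef_pos: [0.5255, 0.2663, 0.2128]
ee_rot: [-3.14, 0.001, 1.505]
force: [-0.4, -0.1, -0.8]
gripper_width: 0.0433
```

```bash
python3 go.py blue 0.1032; python3 - <<'E'
from bench import env,snapshot
import cv2
d=snapshot("wrist"); cv2.imwrite("pics/w7.png",d["color"])
E
```

```text
t 14.65 pos [0.5255 0.2663 0.2128] rpy [-3.1399e+00  1.4000e-03  1.5046e+00] F [-0.4 -0.1 -0.8] w 0.0433
turn 0.003 then shift [ 0.08 -0.   10.96]  | shift at present yaw [ 0.08 -0.   10.96]
```

View pics/w7.png

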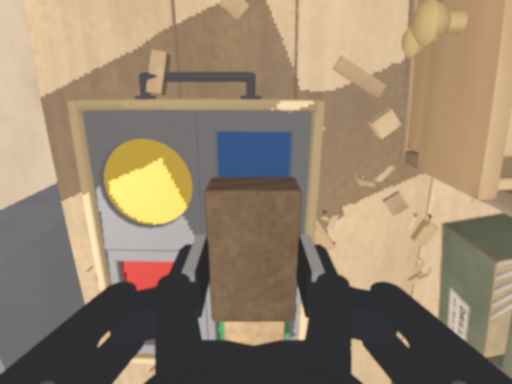

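The block is over blue (254,155). Lowering.

>>> {"method": "carry_out", "body": {
  "moves": [
    [[0.08, 0, 2.5], 0],
    [[0, 0, 2.5], 0],
    [[0, 0, 2.5], 0],
    [[0, 0, 1.4], 0],
    [[0, 0, 0.8], 0],
    [[0, 0, 0.5], 0],
    [[0, 0, 0.25], 0],
    [[0, 0, 0.1], 0],
    [[0, 0, 0.1], 0],
    [[0, 0, 0.1], 0],
    [[0, 0, 0], 0]
  ]
}}

```text
time: 15.8
eef_pos: [0.5264, 0.2673, 0.1066]
ee_rot: [3.141, -0.0, 1.502]
force: [0.5, -0.2, -1.5]
gripper_width: 0.0433
```

>>> {"method": "carry_out", "body": {
  "moves": [
    [[0, 0, 0.1], 0],
    [[0, 0, 0.1], 0],
    [[0, 0, 0.1], 0],
    [[0, 0, 0.05], 0],
    [[0, 0, 0], 0]
  ]
}}

```text
time: 16.3
eef_pos: [0.5262, 0.2672, 0.1033]
ee_rot: [-3.141, 0.0, 1.502]
force: [-2.6, -1.3, 4.1]
gripper_width: 0.0436
```

>>> {"method": "carry_out", "body": {
  "moves": [
    [[0, 0, 0], 0],
    [[0, 0, 0], 0],
    [[0, 0, 0], 0],
    [[0, 0, -1], 0],
    [[0, 0, -2], 0],
    [[0, 0, -4], 0],
    [[0, 0, -5], 0],
    [[0, 0, -2], 0],
    [[0, 0, 0], 0]
  ],
  "gripper": 0.7
}}

```text
time: 17.2
eef_pos: [0.5291, 0.2683, 0.2489]
ee_rot: [3.131, -0.005, 1.502]
force: [0.2, -0.1, 0.5]
gripper_width: 0.0598
```

```bash
python3 go.py screw 0.24; python3 - <<'E'
from bench import env,snapshot
import cv2,pickle
s=env.read_state();d=snapshot("wrist"); pickle.dump((s,d),open("w8.pkl","wb")); cv2.imwrite("pics/w8.png",d["color"])
E
```

```text
t 17.2 pos [0.5291 0.2683 0.2489] rpy [ 3.1314 -0.0046  1.5019] F [ 0.2 -0.1  0.5] w 0.0598
turn -0.449 then shift [-33.05 -23.09   0.89]  | shift at present yaw [-39.8   -6.44   0.89]
```

View pics/w8.png

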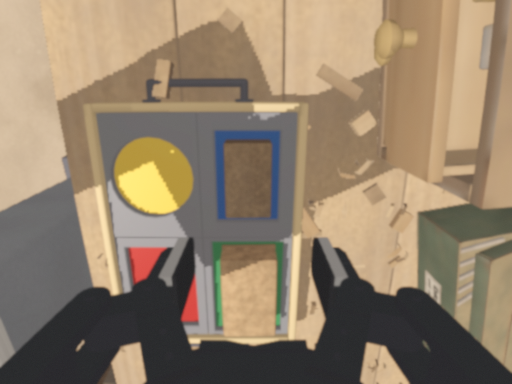

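The tapping block is centred in blue at (248,180), with blue margin all round, and the sanding block is still in place. Next is the screw box.

>>> {"method": "carry_out", "body": {
  "moves": [
    [[0, 0, 0], -0.15],
    [[0, 0, 0], -0.15],
    [[0, 0, 0], -0.149],
    [[0, 0, 0], 0]
  ],
  "gripper": 1
}}

```text
time: 17.65
eef_pos: [0.5249, 0.2667, 0.2401]
ee_rot: [-3.137, -0.0, 1.951]
force: [0.0, 0.5, 0.3]
gripper_width: 0.0854
```

>>> {"method": "carry_out", "body": {
  "moves": [
    [[-3, -2.08, 0], 0],
    [[-3, -2.08, 0], 0],
    [[-3, -2.08, 0], 0],
    [[-3, -2.08, 0], 0],
    [[-3, -2.08, 0], 0],
    [[-3, -2.08, 0], 0],
    [[-3, -2.08, 0], 0],
    [[-3, -2.08, 0], 0],
    [[-3, -2.08, 0], 0],
    [[-3, -2.08, 0], 0],
    [[-3, -2.08, 0], 0],
    [[0, 0, 0], 0]
  ]
}}

```text
time: 18.85
eef_pos: [0.4348, -0.1272, 0.2417]
ee_rot: [-3.139, -0.0, 1.942]
force: [0.4, 0.5, 0.9]
gripper_width: 0.0854
```

```bash
python3 go.py screw 0.09; python3 - <<'E'
from bench import env,snapshot
import cv2,pickle
s=env.read_state();d=snapshot("wrist"); pickle.dump((s,d),open("w9.pkl","wb")); cv2.imwrite("pics/w9.png",d["color"])
from fit import *
print(fit(d,s,255,175,.038,.025))
E
```

```text
t 18.85 pos [ 0.4348 -0.1272  0.2417] rpy [-3.1394 -0.      1.9424] F [0.4 0.5 0.9] w 0.0854
turn -0.009 then shift [ 0.17  0.35 15.17]  | shift at present yaw [ 0.17  0.35 15.17]
(array([ 0.4368, -0.1208,  0.0366]), array([ 437.6, -122.8]), array([55. , 84.5]), np.float64(111.2))
```

View pics/w9.png

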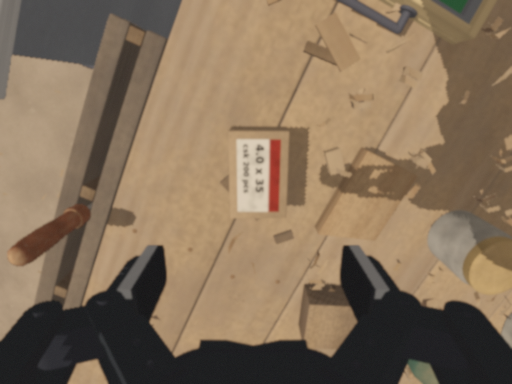

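The screw box is square between the fingers at (260,175). Descending.

>>> {"method": "carry_out", "body": {
  "moves": [
    [[0.2, 0.3, 2.5], 0],
    [[0, 0, 3], 0],
    [[0, 0, 3], 0],
    [[0, 0, 2.5], 0],
    [[0, 0, 1.7], 0],
    [[0, 0, 1.1], 0],
    [[0, 0, 0.7], 0],
    [[0, 0, 0.4], 0],
    [[0, 0, 0.2], 0],
    [[0, 0, 0], 0]
  ]
}}

```text
time: 19.9
eef_pos: [0.4386, -0.1213, 0.0921]
ee_rot: [3.141, 0.001, 1.951]
force: [0.1, 0.2, 1.1]
gripper_width: 0.0854
```

```bash
python3 go.py screw 0.09
```

```text
t 19.9 pos [ 0.4386 -0.1213  0.0921] rpy [3.1409e+00 6.0000e-04 1.9505e+00] F [0.1 0.2 1.1] w 0.0854
turn -0.001 then shift [-0.24 -0.22  0.21]  | shift at present yaw [-0.24 -0.22  0.21]
```

>>> {"method": "carry_out", "body": {
  "moves": [
    [[-0.2, -0.15, 0.2], 0],
    [[0, 0, 0], 0],
    [[0, 0, 0], 0],
    [[0, 0, 0], 0],
    [[0, 0, 0], 0],
    [[0, 0, 0], 0],
    [[0, 0, 0], 0],
    [[0, 0, 0], 0],
    [[0, 0, 0], 0]
  ],
  "gripper": 0
}}

```text
time: 20.8
eef_pos: [0.4383, -0.1241, 0.0905]
ee_rot: [3.14, 0.001, 1.951]
force: [0.5, -0.6, 6.3]
gripper_width: 0.0537
```

>>> {"method": "carry_out", "body": {
  "moves": [
    [[0, 0, -2], 0],
    [[0, 0, -3], 0],
    [[0, 0, -4], 0],
    [[0, 0, -3], 0],
    [[0, 0, 0], 0.15],
    [[0, 0, 0], 0.15],
    [[0, 0, 0], 0.149],
    [[0, 0, 0], 0]
  ]
}}

```text
time: 21.6
eef_pos: [0.4361, -0.1229, 0.2081]
ee_rot: [-3.138, -0.001, 1.502]
force: [-1.2, 1.3, -3.0]
gripper_width: 0.0536
```

```bash
python3 go.py red 0.21;python3 - <<'E'
from bench import env,snapshot
import cv2
d=snapshot("wrist"); cv2.imwrite("pics/w10.png",d["color"])
E
```

```text
t 21.6 pos [ 0.4361 -0.1229  0.2081] rpy [-3.1382e+00 -1.3000e-03  1.5022e+00] F [-1.2  1.3 -3. ] w 0.0536
turn 0.0 then shift [26.48 -3.37 -0.19]  | shift at present yaw [26.48 -3.36 -0.19]
```

View pics/w10.png

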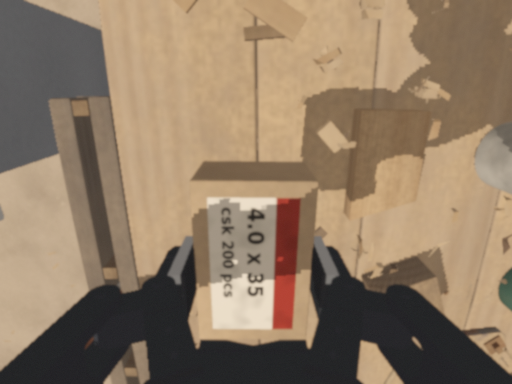

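The box is held straight at (255,255). Carrying it to red.

>>> {"method": "carry_out", "body": {
  "moves": [
    [[3.31, -0.41, 0], 0],
    [[3.31, -0.41, 0], 0],
    [[3.31, -0.41, 0], 0],
    [[3.31, -0.41, 0], 0],
    [[3.31, -0.41, 0], 0],
    [[3.31, -0.41, 0], 0],
    [[3.31, -0.41, 0], 0],
    [[3.31, -0.41, 0], 0],
    [[0, 0, 0], 0],
    [[0, 0, 0], 0]
  ]
}}

```text
time: 22.65
eef_pos: [0.4223, 0.1432, 0.2089]
ee_rot: [-3.14, 0.001, 1.506]
force: [-1.0, -0.1, -3.4]
gripper_width: 0.0531
```

```bash
python3 go.py red 0.109;python3 - <<'E'
from bench import env,snapshot
import cv2
d=snapshot("wrist"); cv2.imwrite("pics/w11.png",d["color"])
E
```

```text
t 22.65 pos [0.4223 0.1432 0.2089] rpy [-3.1399e+00  1.0000e-03  1.5063e+00] F [-1.  -0.1 -3.4] w 0.0531
turn 0.004 then shift [ 0.03 -0.15  9.99]  | shift at present yaw [ 0.03 -0.15  9.99]
```

View pics/w11.png

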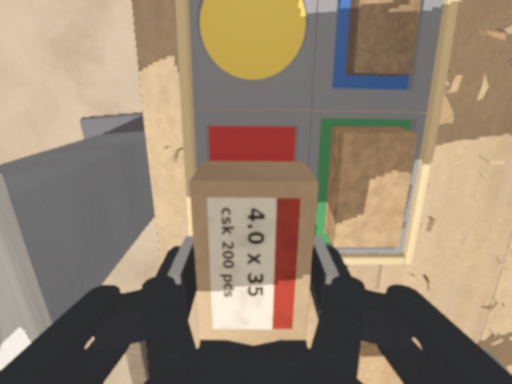

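>>> {"method": "carry_out", "body": {
  "moves": [
    [[0, -0.1, 2.5], 0],
    [[0, 0, 2.5], 0],
    [[0, 0, 2], 0],
    [[0, 0, 1.3], 0],
    [[0, 0, 0.8], 0],
    [[0, 0, 0.4], 0],
    [[0, 0, 0.2], 0],
    [[0, 0, 0.1], 0],
    [[0, 0, 0.1], 0],
    [[0, 0, 0], 0]
  ]
}}

```text
time: 23.7
eef_pos: [0.4224, 0.1431, 0.1112]
ee_rot: [3.141, -0.0, 1.502]
force: [-0.9, 1.3, -3.1]
gripper_width: 0.0533
```

>>> {"method": "carry_out", "body": {
  "moves": [
    [[0, 0, 0.1], 0],
    [[0, 0, 0.1], 0],
    [[0, 0, 0.1], 0],
    [[0, 0, 0], 0]
  ]
}}

```text
time: 24.1
eef_pos: [0.4224, 0.1431, 0.109]
ee_rot: [-3.141, 0.0, 1.502]
force: [-4.0, -1.3, 7.4]
gripper_width: 0.0536
```

>>> {"method": "carry_out", "body": {
  "moves": [
    [[0, 0, 0], 0],
    [[0, 0, 0], 0],
    [[0, 0, 0], 0],
    [[0, 0, -1], 0],
    [[0, 0, -2], 0],
    [[0, 0, -4], 0],
    [[0, 0, -5], 0],
    [[0, 0, -4], 0],
    [[0, 0, 0], 0]
  ],
  "gripper": 0.76
}}

```text
time: 25.0
eef_pos: [0.4262, 0.1437, 0.2758]
ee_rot: [3.127, -0.004, 1.502]
force: [0.3, -0.0, 0.9]
gripper_width: 0.0653
```

```bash
python3 go.py jar 0.27; python3 - <<'E'
from bench import env,snapshot
import cv2,pickle
s=env.read_state();d=snapshot("wrist"); pickle.dump((s,d),open("w12.pkl","wb")); cv2.imwrite("pics/w12.png",d["color"])
E
```

```text
t 25.0 pos [0.4262 0.1437 0.2758] rpy [ 3.1265 -0.0037  1.5019] F [ 0.3 -0.   0.9] w 0.0653
turn 0.001 then shift [-24.14  26.6    0.58]  | shift at present yaw [-24.17  26.58   0.58]
```

View pics/w12.png

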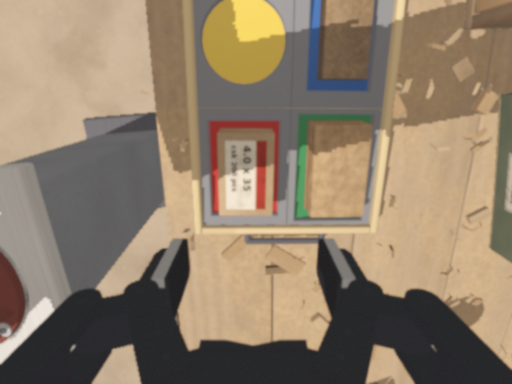

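The screws sit in red at (245,170), with red margin all round. Next is the jar.

>>> {"method": "carry_out", "body": {
  "moves": [
    [[-2.01, 2.24, 0], 0],
    [[-2.01, 2.24, 0], 0],
    [[-2.01, 2.24, 0], 0],
    [[-2.01, 2.24, 0], 0],
    [[-2.01, 2.24, 0], 0],
    [[-2.01, 2.24, 0], 0],
    [[-2.01, 2.24, 0], 0],
    [[-2.01, 2.24, 0], 0],
    [[-2.01, 2.24, 0], 0],
    [[-2.01, 2.24, 0], 0],
    [[-2.01, 2.24, 0], 0],
    [[-2.01, 2.24, 0], 0]
  ],
  "gripper": 1
}}

```text
time: 26.25
eef_pos: [0.6732, -0.1169, 0.2651]
ee_rot: [-3.137, -0.001, 1.502]
force: [1.3, -0.2, 0.5]
gripper_width: 0.0858
```

>>> {"method": "carry_out", "body": {
  "moves": [
    [[0, 0, 0], 0],
    [[0, 0, 0], 0]
  ]
}}

```text
time: 26.45
eef_pos: [0.6727, -0.1164, 0.2654]
ee_rot: [-3.137, -0.001, 1.501]
force: [-0.6, 0.3, 0.1]
gripper_width: 0.0851
```

```bash
python3 - <<'E'
from bench import env,snapshot
import cv2,pickle
s=env.read_state();d=snapshot("wrist"); pickle.dump((s,d),open("w13.pkl","wb")); cv2.imwrite("pics/w13.png",d["color"])
from fit import *
P=cloud(d,s); m=(P[...,2]>.069)&(P[...,2]<.09); v,u=np.nonzero(m); ok=(u>180)&(u<330)&(v>80)&(v<260); W=P[v[ok],u[ok]]
(c,r)=cv2.minEnclosingCircle((W[:,:2]*1000).astype(np.float32)); print(len(W),W.mean(0),c,r,np.percentile(W,[2,98],axis=0))
E
python3 go.py jar 0.11
```

```text
3168 [ 0.67646089 -0.11313753  0.07465456] (676.411865234375, -114.85116577148438) 29.19561767578125 [[ 0.65078369 -0.13970145  0.072196  ]
 [ 0.70208305 -0.08783795  0.07622612]]
t 26.5 pos [ 0.6724 -0.1157  0.2657] rpy [-3.1378e+00 -1.2000e-03  1.5016e+00] F [-0.1 -0.4  0.4] w 0.0855
turn 0.001 then shift [ 0.02  0.23 15.57]  | shift at present yaw [ 0.02  0.23 15.57]
```

View pics/w13.png

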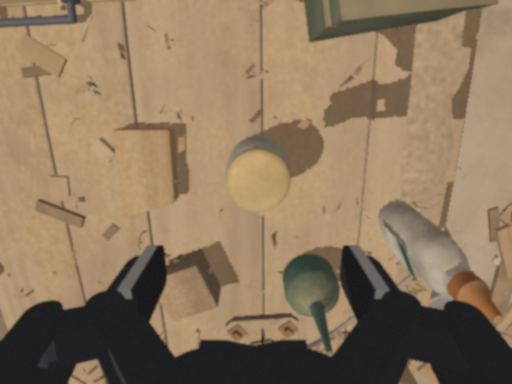

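The jar lid is at (258,180), its centre at about (0.676, -0.1145). Descending.

>>> {"method": "carry_out", "body": {
  "moves": [
    [[0.1, 0.33, 2], 0],
    [[0, 0, 3], 0],
    [[0, 0, 3], 0],
    [[0, 0, 2.5], 0],
    [[0, 0, 2], 0],
    [[0, 0, 1.5], 0],
    [[0, 0, 1], 0],
    [[0, 0, 0.6], 0],
    [[0, 0, 0.4], 0],
    [[0, 0, 0.2], 0],
    [[0, 0, 0], 0]
  ]
}}

```text
time: 27.6
eef_pos: [0.6774, -0.1156, 0.1063]
ee_rot: [3.141, 0.0, 1.502]
force: [-0.6, -0.3, -0.2]
gripper_width: 0.0852
```

```bash
python3 go.py jar 0.103;python3 - <<'E'
from bench import env,snapshot
import cv2
d=snapshot("wrist"); cv2.imwrite("pics/w14.png",d["color"])
E
```

```text
t 27.6 pos [ 0.6774 -0.1156  0.1063] rpy [3.1406e+00 2.0000e-04 1.5017e+00] F [-0.6 -0.3 -0.2] w 0.0852
turn 0.001 then shift [-0.03 -0.26  0.33]  | shift at present yaw [-0.03 -0.26  0.33]
```

View pics/w14.png

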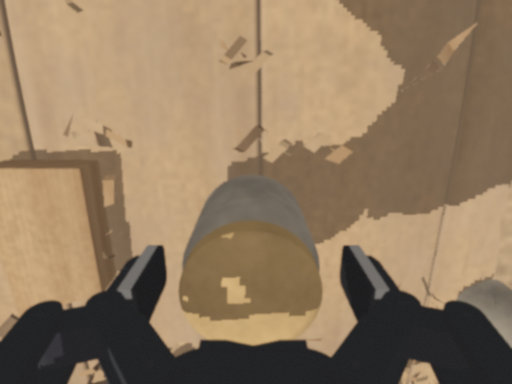

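The jar is between the fingers, its lid at (250,280), about 6 px off centre. I'll nudge the tool and close.

>>> {"method": "carry_out", "body": {
  "moves": [
    [[0, -0.15, 0.2], 0],
    [[0, 0, 0.1], 0],
    [[0, 0, 0], 0],
    [[0, 0, 0], 0]
  ]
}}

```text
time: 28.05
eef_pos: [0.6754, -0.1154, 0.1027]
ee_rot: [3.142, -0.0, 1.502]
force: [-0.5, 0.3, -0.3]
gripper_width: 0.0854
```

>>> {"method": "carry_out", "body": {
  "moves": [
    [[0, 0, 0], 0],
    [[0, 0, 0], 0],
    [[0, 0, 0], 0],
    [[0, 0, 0], 0],
    [[0, 0, 0], 0],
    [[0, 0, 0], 0],
    [[0, 0, 0], 0],
    [[0, 0, 0], 0]
  ],
  "gripper": 0
}}

```text
time: 28.85
eef_pos: [0.676, -0.1155, 0.1033]
ee_rot: [3.14, 0.0, 1.502]
force: [0.5, -0.3, 4.0]
gripper_width: 0.0611
```

>>> {"method": "carry_out", "body": {
  "moves": [
    [[0, 0, -1], 0],
    [[0, 0, -2], 0],
    [[0, 0, -3], 0],
    [[0, 0, -3], 0],
    [[0, 0, -3], 0],
    [[0, 0, -2], 0],
    [[0, 0, 0], 0],
    [[0, 0, 0], 0]
  ]
}}

```text
time: 29.65
eef_pos: [0.6748, -0.1152, 0.2419]
ee_rot: [-3.14, -0.0, 1.502]
force: [0.5, 0.6, -3.0]
gripper_width: 0.0617
```

```bash
python3 go.py yellow 0.25;python3 - <<'E'
from bench import env,snapshot
import cv2
d=snapshot("wrist"); cv2.imwrite("pics/w15.png",d["color"])
E
```

```text
t 29.65 pos [ 0.6748 -0.1152  0.2419] rpy [-3.1400e+00 -3.0000e-04  1.5018e+00] F [ 0.5  0.6 -3. ] w 0.0617
turn -0.0 then shift [ 37.12 -27.14  -0.81]  | shift at present yaw [ 37.11 -27.14  -0.81]
```

View pics/w15.png

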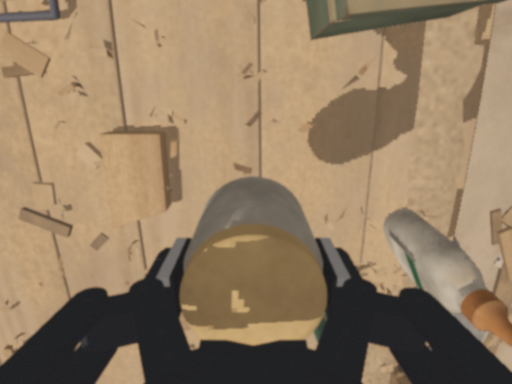

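The jar is held upright. Carrying it to yellow.

>>> {"method": "carry_out", "body": {
  "moves": [
    [[3.09, -2.26, 0], 0],
    [[3.09, -2.26, 0], 0],
    [[3.09, -2.26, 0], 0],
    [[3.09, -2.26, 0], 0],
    [[3.09, -2.26, 0], 0],
    [[3.09, -2.26, 0], 0],
    [[3.09, -2.26, 0], 0],
    [[3.09, -2.26, 0], 0],
    [[3.09, -2.26, 0], 0],
    [[3.09, -2.26, 0], 0],
    [[3.09, -2.26, 0], 0],
    [[3.09, -2.26, 0], 0]
  ]
}}

```text
time: 30.9
eef_pos: [0.428, 0.2737, 0.2401]
ee_rot: [-3.137, 0.002, 1.502]
force: [0.4, -0.2, -1.4]
gripper_width: 0.0617
```

>>> {"method": "carry_out", "body": {
  "moves": [
    [[0, 0, 0], 0],
    [[0, 0, 0], 0]
  ]
}}

```text
time: 31.1
eef_pos: [0.4289, 0.2732, 0.2406]
ee_rot: [-3.138, 0.003, 1.504]
force: [-0.9, -0.1, -1.2]
gripper_width: 0.0618
```

```bash
python3 go.py yellow 0.1215;python3 - <<'E'
from bench import env,snapshot
import cv2
d=snapshot("wrist"); cv2.imwrite("pics/w16.png",d["color"])
E
```

```text
t 31.1 pos [0.4289 0.2732 0.2406] rpy [-3.1383e+00  2.5000e-03  1.5042e+00] F [-0.9 -0.1 -1.2] w 0.0618
turn 0.002 then shift [ 0.07  0.07 11.91]  | shift at present yaw [ 0.07  0.07 11.91]
```

View pics/w16.png

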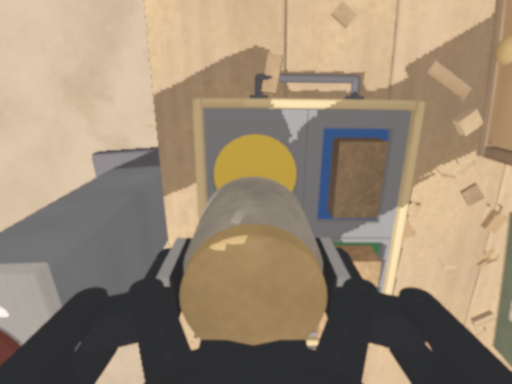

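>>> {"method": "carry_out", "body": {
  "moves": [
    [[0.05, 0.05, 2.5], 0],
    [[0, 0, 3], 0],
    [[0, 0, 2.5], 0],
    [[0, 0, 1.5], 0],
    [[0, 0, 1], 0],
    [[0, 0, 0.6], 0],
    [[0, 0, 0.3], 0],
    [[0, 0, 0.1], 0],
    [[0, 0, 0.1], 0],
    [[0, 0, 0], 0]
  ]
}}

```text
time: 32.15
eef_pos: [0.4315, 0.274, 0.1274]
ee_rot: [3.14, -0.001, 1.502]
force: [-0.0, 0.3, -0.3]
gripper_width: 0.0612
```

>>> {"method": "carry_out", "body": {
  "moves": [
    [[0, -0.1, 0.15], 0],
    [[0, 0, 0.1], 0],
    [[0, 0, 0.1], 0],
    [[0, 0, 0.1], 0],
    [[0, 0, 0], 0]
  ]
}}

```text
time: 32.65
eef_pos: [0.4299, 0.2737, 0.122]
ee_rot: [-3.141, 0.0, 1.502]
force: [-0.1, 0.2, -2.2]
gripper_width: 0.0617
```

>>> {"method": "carry_out", "body": {
  "moves": [
    [[0, 0, 0.1], 0],
    [[0, 0, 0.05], 0],
    [[0, 0, 0], 0]
  ]
}}

```text
time: 32.95
eef_pos: [0.4301, 0.2738, 0.1217]
ee_rot: [-3.141, 0.0, 1.502]
force: [-3.3, -1.7, 5.2]
gripper_width: 0.0619
```

Contact. Releasing, raising and backing off.

>>> {"method": "carry_out", "body": {
  "moves": [
    [[0, 0, 0], 0],
    [[0, 0, 0], 0],
    [[0, 0, 0], 0],
    [[0, 0, -0.5], 0],
    [[0, 0, -1], 0],
    [[0, 0, -2], 0],
    [[0, 0, -4], 0],
    [[0, 0, -4], 0],
    [[0, 0, -4], 0],
    [[0, 0, 0], 0]
  ],
  "gripper": 0.95
}}

```text
time: 33.95
eef_pos: [0.4337, 0.2755, 0.2842]
ee_rot: [3.128, -0.007, 1.502]
force: [1.1, 0.3, 0.2]
gripper_width: 0.0814
```

>>> {"method": "carry_out", "body": {
  "moves": [
    [[-3, 0, 0], 0],
    [[-4, 0, 0], 0],
    [[-4, 0, 0], 0],
    [[-4, 0, 0], 0],
    [[-4, 0, 0], 0],
    [[-4, 0, 0], 0],
    [[-4, 0, 0], 0],
    [[-4, 0, 0], 0],
    [[-3, 0, 0], 0],
    [[0, 0, 0], 0],
    [[0, 0, 0], 0]
  ]
}}

```text
time: 35.05
eef_pos: [0.4064, -0.0657, 0.2758]
ee_rot: [3.141, -0.001, 1.5]
force: [1.0, 0.1, -0.2]
gripper_width: 0.081
```

```bash
python3 - <<'E'
from h import *
from bench import env,snapshot
s=env.read_state(); print(s["time"],s["eef_pos"],s["force"])
d=snapshot("top"); pickle.dump(d,open("top1.pkl","wb")); e=snapshot("scene")
cv2.imwrite("pics/t1.png",cv2.resize(d["color"][150:260,70:330],None,fx=3,fy=3,interpolation=cv2.INTER_CUBIC))
cv2.imwrite("pics/s1.png",cv2.resize(e["color"][190:350,140:320],None,fx=4,fy=4-.4,interpolation=cv2.INTER_CUBIC))
P=cloud(d); z=P[...,2]
T=dict(green=(.5167,.1369,.0515),blue=(.5255,.2671,.0425),red=(.4208,.1436,.0565),yellow=(.4296,.2738,.0945),pine=(.5529,-.1121,.022),oak=(.5798,-.2565,.04))
for n,(x,y,h) in T.items():
    m=(abs(P[...,0]-x)<.06)&(abs(P[...,1]-y)<.063)&(abs(z-h)<.0075); v,u=np.nonzero(m)
    if not len(u): print(n,"none");continue
    W=plane(d,np.c_[u,v],h); c,sz,a=cv2.minAreaRect((W[:,:2]*1000).astype(np.float32))
    print(n,"target",x,y,"rect",np.round(c,1),np.round(sz,1),round(a,1),"z",z[m].mean().round(4),"exp",h)
E
```

```text
35.05 [ 0.40639208 -0.06572228  0.27584013] [ 1.02093475  0.0880708  -0.17915138]
green target 0.5167 0.1369 rect [516.8 137. ] [99.1 57.8] 86.4 z 0.0519 exp 0.0515
blue target 0.5255 0.2671 rect [537.8 271.3] [120.7  92.8] 81.4 z 0.0424 exp 0.0425
red target 0.4208 0.1436 rect [423.  142.6] [86.6 52.4] 85.7 z 0.0572 exp 0.0565
yellow target 0.4296 0.2738 rect [431.6 273.9] [53.6 56.9] 0.1 z 0.0951 exp 0.0945
pine target 0.5529 -0.1121 rect [ 557.1 -106.5] [97.3 94.6] 14.6 z 0.0223 exp 0.022
oak target 0.5798 -0.2565 rect [ 579.8 -256.3] [61.1 62.3] 18.4 z 0.0404 exp 0.04
```

View pics/t1.png

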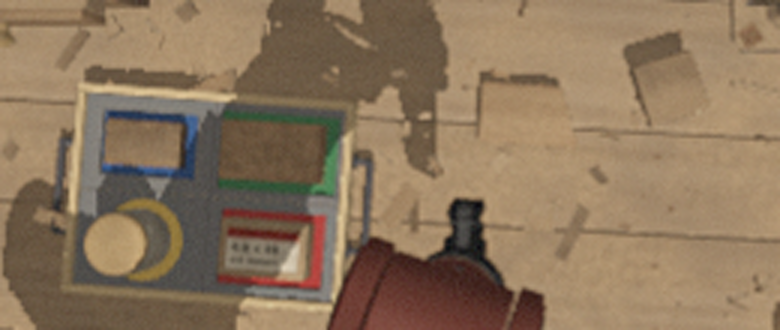

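View pics/s1.png

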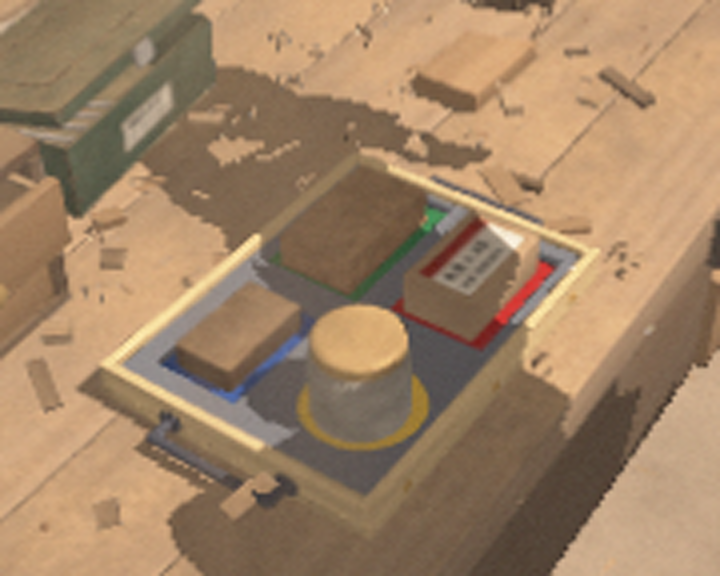

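All four are flat in their pockets: jar (360,360) in yellow, tapping block (240,335) in blue, sanding block (355,225) in green and screws (470,270) in red. Handing in.

```bash
python3 -c "
from bench import env
print(env.close_job(), env.read_state()['time'])"
```

```text
the job is handed in; nothing more can be done
the job is handed in; nothing more can be done
```

I packed the kit in the order you gave: sanding block in green, tapping block in blue, screws in red and the jar upright in yellow. I handed it in after about 35 s of robot time. The interface gives no verdict, so this rests on my own last checks.

- **Height:** all four tops match their expected resting heights to within 1 mm (51.9, 42.4, 57.2 and 95.1 mm above the bench).
- **Centring:** the sanding block, screws and jar measured within about 2.5 mm of their pocket centres.
- **Tapping block:** its final position fit failed because the caddy rim got into the mask. A wrist picture just after release showed blue margin all round, and the last pictures still show it in the pocket.
- **Left alone:** the oak block measures exactly where it was. The final fit on the pine failed because of shavings in the mask; it looks unmoved in the pictures. I never touched either block or the pink look-alike.
- **Forces:** the highest I read was about 10 N, at the end of moves, as a block touched the pocket floor.

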